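# Nest the loam measuring pans with fanned handles

## Task

Put the pitch-loam measuring pans away: nest the green-handled pan fully down in the big blue-handled pan, and the yellow-handled pan fully down in the green one, all upright on the shelf. Fan the handles like a hand of cards, each turned about an eighth of a turn (45 degrees) counter-clockwise, seen from above, from the handle just below it. Leave the red-handled oil pan where it is, and let go of everything at the end.

Things in the scene. Friction and masses are not known exactly. Their poses are not given: they have to be found in the camera images.
- pan_large: Big loose steel pan, blue handle, 0.4 kg: diameter 130 mm outside, 124 inside, 50 high, floor 4 thick. Level handle 14 wide, 18 tall, mid-height 46 above the underside, reaching 145 from the centre. Origin: centre of the underside; x points out along the handle, z up.
- pan_middle: Middle loose steel pan, green handle, 0.17 kg: diameter 100 mm outside, 94 inside, 58 high, floor 4 thick. Level plastic grip 14 wide, 18 tall, from 74 to 140 from the pan's centre line. Origin: mid-grip, 100 from the centre line, 55 above the underside; x points out along the handle, away from the pan; z up. Nested, its underside is 4 above the big pan's, 12 room all round.
- pan_small: Small loose steel pan, yellow handle, 0.13 kg: diameter 72 mm outside, 70 high. Level plastic grip 14 wide, 18 tall, from 74 to 135 from the pan's centre line. Origin: mid-grip, 100 from the centre line, 67 above the underside; x points out along the handle, away from the pan; z up. Nested, its underside is 4 above the middle pan's (8 above the big pan's), 11 room all round.
- pan_red: Bystander pan, red handle, same size and build as the middle pan, standing behind the big one. Origin: mid-grip, 100 mm from its centre line, 55 above its underside; x points out along the handle, z up. Also about: balls in a clear tray back right, blue cone 180 tall back left, two bails far left, steel bottle 240 tall far right.

How it is judged (in metres and radians):
At the end, for the whole second after the job is handed in: Green pan down on the blue one's floor, yellow down on the green one's floor (7 mm in depth, anywhere sideways the walls allow), all upright (6 degrees), on the shelf, at rest. Green handle 20 to 70 degrees counter-clockwise of blue, yellow 20 to 70 of green. Red pan within 30 mm of its start (x of pan_large in the frame of pan_middle between -0.118 and -0.082 m and y of pan_large in the frame of pan_middle between -0.018 and 0.018 m and z of pan_large in the frame of pan_middle between -0.066 and -0.052 m and angle between each of pan_middle, pan_small's own z axis and vertical below 0.12 rad and linear speed of each of pan_middle, pan_small, pan_large below 0.02 m/s and x of pan_large in the frame of pan_small between -0.127 and -0.073 m and y of pan_large in the frame of pan_small between -0.027 and 0.027 m and z of pan_large in the frame of pan_small between -0.082 and -0.068 m and z of pan_middle in the frame of pan_small between -0.023 and -0.009 m and x of pan_middle in the frame of pan_large above 0.034 m and y of pan_middle in the frame of pan_large above 0.034 m and x of pan_small in the frame of pan_middle above -0.066 m and y of pan_small in the frame of pan_middle above 0.034 m and angle between pan_large's own z axis and vertical below 0.1 rad and height (world z) of pan_large below 0.01 m and distance of pan_red from where it was at the start of the episode below 0.03 m); the robot touches nothing.
It fails at once if the red-handled pan is moved by more than 30 mm (distance of pan_red from where it was at the start of the episode above 0.03 m).
It also fails if it takes over 64 s, if anything falls off the work surface, if the arm or the gripper's body presses on something with over 40 N, if the wrist force passes 120 N, or if a joint passes its speed limit or range.

## Robot

A 6-joint arm with a two-finger parallel gripper is mounted at the origin on the work surface. World frame = base frame: x ahead of the robot, y to its left, z up, the work surface at z = 0. Lengths are in mm, angles in rad, forces in N, time in s.
With the tool pointing down it reaches from about 300 to 775 mm from the base axis. Payload 14.6 kg.
Tool frame: the origin (TCP) lies at the very end of the fingers, on their centre line; the grasp point (between the pads) lies 19 mm behind it; z points along the fingers, y is the line along which they close (so a half turn about z gives the same grasp; the last joint's range is limited). The gripper opens to 94 mm and grips with 3 to 60 N. Pads are 16 mm wide; open, the fingers measure 119 mm over their backs; the gripper's body (75 mm by 177 mm) begins 78 mm behind the grasp point.
Start: joints at [-1.376, 0.3, 1.521, -0, 1.321, -0.067], TCP at [142.344, -531.25, 165.546] pointing down, gripper open.
Joint ranges: [-3.03, 3.03], [-0.79, 2.21], [0.23, 2.52], [-1.04, 4.18], [0, 3.07], [-2.55, 2.55]. Speed limits (rad/s): [2.22, 2.22, 2.57, 3.14, 3.14, 3.14].

## Interface

Orientations are given as [roll, pitch, yaw] about the fixed x, y, z axes, in that order (R = Rz(yaw) Ry(pitch) Rx(roll)).
In Python, from cell import manip, optics gives the robot as it stands.
- The arm moves only by the shell command python3 -m crank 'ROWS' [FORCE]. ROWS is JSON, a list of rows, each a list of 7 numbers: the opening in per cent of the stroke, from 0 (shut) to 100 (fully open), then the shift along the tool's x, y, z in mm, then the turn, a rotation vector about the tool's x, y, z in rad. A call has 1 to 10 rows; each row is the pose to reach, as a shift and turn from the pose commanded when the call began, along the tool's axes at that moment; what a row does not reach only later rows make up. A row lasts 1/10 s, in which the tool goes at most 50 mm and 8.59 degrees, less where a joint would pass 70% of its speed; a pose out of reach is approached as far as the arm can. A call with a gripper value outside its range is refused whole. The fingers move at their own pace and stop on an object; FORCE is the grip in N (left out, the last holds). Time passes only in rows, so rows that repeat a pose let the fingers close. It gives the time, the measured TCP pose, the force, the opening and the grip force at its end, in the units of the state.
- manip.read_state(): the state, without advancing time (a new reading comes with each control period).
- optics.camera(name): name is "side" or "top"; returns (picture, depth): 384x512x3 uint8, red, green, blue; 384x512 float32, mm along the optical axis (not along the pixel's ray), 0 where there is no reading.
- optics.calibration(name): a dict with "camera_matrix" (3x3 intrinsics, pixels), "k1" (the pictures are not rectified: a ray, as slopes to the right and down, at radius r is drawn at 1 + k1 r^2 times it, then the intrinsics apply), "R" (3x3) and "t" (3): a world point X has camera coordinates R X + t. Camera axes: x right, y down, z forward; pixel columns grow to the right and rows downward; lengths in mm; the calibration is good to about 2 mm. A picture is of the moment at which its call begins. calibration takes no time and is no camera call.
- manip.sign_off(): hands the job in; it is judged then, once.
The state is a dict: "clock": time; "joints": joint angles; "qd": joint speeds; "effort": joint torques, N m; "eef_pos": TCP position; "eef_rot": TCP orientation; "wrist_force": force on the tool from outside, world axes, zero at the start; "moment": the same for the moment, N m; "finger_gap": finger opening in mm; "finger_force": force on a finger pad.
Only numpy, scipy, OpenCV 4.12 (cv2) and the standard library are available. Lean on these libraries where they do the work, as an engineer would, in place of code of your own. Each camera call takes 0.05 s, during which the arm holds its last target. There are 200 camera calls.

## Working session

There is one attempt and no reset: what is moved stays moved. The work goes in short steps, Python scripts to look and compute and a shell command to move; the robot and the scene stay as the last step left them, time stands still between calls to the robot, and variables do not carry over. Pictures are saved under pics/ and viewed, at most 10 in all, crops included, and the job is handed in when it is done.

```bash
mkdir -p pics; ls; python3 - <<'E'
from cell import manip, optics
import cv2, numpy as np
s=manip.read_state(); print({k:np.round(v,3).tolist() for k,v in s.items()})
for n in("top","side"):
    p,d=optics.camera(n); np.savez(f"pics/{n}0.npz",p=p,d=d)
    cv2.imwrite(f"pics/{n}0.png",p[:,:,::-1]); c=optics.calibration(n); print(n,{k:np.round(v,4).tolist() for k,v in c.items()})
a=cv2.imread("pics/top0.png");b=cv2.imread("pics/side0.png")
cv2.imwrite("pics/both0.png",cv2.resize(np.vstack([a,b]),(400,600)))
E
```

```text
pics
{'clock': 0.0, 'joints': [-1.376, 0.3, 1.522, -0.0, 1.321, -0.067], 'qd': [-0.0, -0.002, -0.0, -0.001, 0.001, -0.001], 'effort': [0.001, -53.181, -35.274, 0.071, 0.024, -0.0], 'eef_pos': [142.276, -530.969, 164.996], 'eef_rot': [-3.14, -0.0, 0.262], 'wrist_force': [-0.202, -0.217, -0.957], 'moment': [-0.037, -0.066, 0.014], 'finger_force': 0.0, 'finger_gap': 93.702}
top {'camera_matrix': [[385.5272, 0.0, 262.3953], [0.0, 385.5272, 192.6065], [0.0, 0.0, 1.0]], 'k1': -0.0121, 'R': [[0.0161, -0.9998, 0.0134], [-0.9937, -0.0175, -0.1108], [0.111, -0.0116, -0.9938]], 't': [-7.8115, 600.5566, 992.8523]}
side {'camera_matrix': [[421.4079, 0.0, 261.4759], [0.0, 421.4079, 190.1586], [0.0, 0.0, 1.0]], 'k1': 0.0026, 'R': [[-0.9861, -0.1646, -0.0215], [-0.0895, 0.6363, -0.7663], [0.1398, -0.7537, -0.6422]], 't': [617.3324, 100.3936, 1027.1887]}
```

View pics/top0.png

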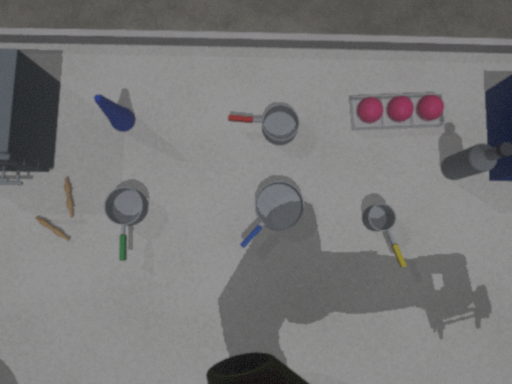

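View pics/side0.png

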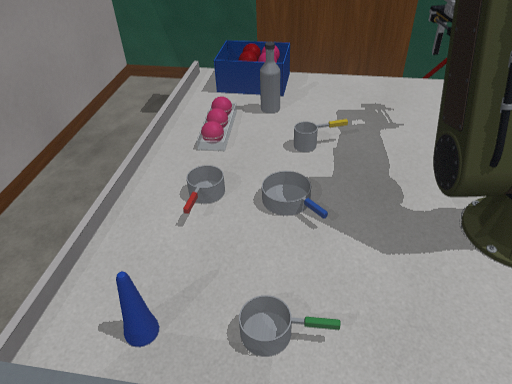

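The top view shows green pan (127,206) with its handle down to (123,258), blue pan (279,205) with handle to (245,243), yellow pan (378,217) with handle to (403,263), and red pan (280,124) with handle pointing left. The side view agrees, and nothing stands between the three pans.

```bash
cat > h.py <<'E'
from cell import manip, optics
import cv2, numpy as np
H={'green':(55,64,58,50),'yellow':(67,76,70,36),'blue':(46,55,50,65),'red':(55,64,58,50)} # mid z, top z, rim z, R
HUE={'green':(45,80),'yellow':(22,35),'blue':(105,125),'red':(0,8)}
def cal(n):
    c=optics.calibration(n); return c['camera_matrix'],c['k1'],np.array(c['R']),np.array(c['t'])
def rays(n,uv):
    K,k1,R,t=cal(n); K=np.array(K)
    d=(np.asarray(uv,float)-K[:2,2])/[K[0,0],K[1,1]]; u=d.copy()
    for _ in range(8): u=d/(1+k1*(u**2).sum(1,keepdims=True))
    return np.c_[u,np.ones(len(u))]
def world(n,uv,depth):
    _,_,R,t=cal(n); return (rays(n,uv)*np.asarray(depth)[:,None]-t)@R
def plane(n,uv,z):
    _,_,R,t=cal(n); r=rays(n,uv)@R; o=-R.T@t
    return o+r*((z-o[2])/r[:,2])[:,None]
def mask(p,c):
    h=cv2.cvtColor(p,cv2.COLOR_RGB2HSV); lo,hi=HUE[c]
    return cv2.inRange(h,(lo,110,40),(hi,255,255))
def circ(P):
    A=np.c_[P[:,:2],np.ones(len(P))]; s=np.linalg.lstsq(A,(P[:,:2]**2).sum(1),rcond=None)[0]
    c=s[:2]/2; return c,np.sqrt(s[2]+c@c)
def cloud(n,p,d):
    v,u=np.mgrid[0:384,0:512]; return world(n,np.c_[u.ravel(),v.ravel()],d.ravel()).reshape(384,512,3)
def handle(n,p,d,c,zoff=0,near=None):
    W=cloud(n,p,d); m=mask(p,c); k,l,st,_=cv2.connectedComponentsWithStats(m)
    ok=[i for i in range(1,k) if st[i,4]>15 and d[l==i].max()>0]
    out=[]
    for i in ok:
        q=W[(l==i)&(d>0)]; zt=H[c][1]+zoff
        vu=np.argwhere(l==i); 
        t=q[abs(q[:,2]-zt)<6]
        if len(t)<8: out.append((i,st[i].tolist(),'no top',np.median(q[:,2]).round())); continue
        P=t[:,:2]; mu=P.mean(0); w,V=np.linalg.eigh(np.cov(P.T)); a=V[:,1]; s=(P-mu)@a
        out.append((i,st[i].tolist(),'z',np.median(t[:,2]).round(1),'mid',(mu+a*(s.max()+s.min())/2).round(1),'dir',np.degrees(np.arctan2(a[1],a[0])).round(1),'len',np.ptp(s).round(),'wid',np.ptp((P-mu)@V[:,0]).round(1)))
    return out
def rim(n,p,d,c,near,zoff=0):
    W=cloud(n,p,d).reshape(-1,3); z=H[c][2]+zoff; R=H[c][3]
    q=W[(abs(W[:,2]-z)<5)&(np.linalg.norm(W[:,:2]-near,axis=1)<R+8)&(d.ravel()>0)]
    for _ in range(6):
        cc,r=circ(q); e=abs(np.linalg.norm(q[:,:2]-cc,axis=1)-r); q=q[e<max(2.5*np.median(e),2)]
    return cc.round(1),r.round(1),len(q),q[:,2].mean().round(1)
E
python3 - <<'E'
from h import *
px={'green':(127,206),'yellow':(378,217),'blue':(279,205),'red':(280,124)}
for n in('top','side'):
    z=np.load(f'pics/{n}0.npz');p,d=z['p'],z['d']
    for c in px:
        print(n,c); [print('  ',*o) for o in handle(n,p,d,c)]
        near=plane('top',[px[c]],H[c][2])[0,:2]; print('  rim',near.round(),rim(n,p,d,c,near))
E
```

```text
top green
   1 [121, 236, 4, 23, 77] z 63.7 mid [452.3 355.8] dir -177.6 len 56.0 wid 9.8
  rim [557. 351.] (array([558.6, 361.5]), np.float64(48.2), 135, np.float64(57.1))
top yellow
   1 [392, 244, 14, 23, 121] z 75.2 mid [ 443.1 -344.4] dir -157.0 len 58.0 wid 12.9
  rim [ 539. -294.] (array([ 540.1, -304.7]), np.float64(34.3), 93, np.float64(69.0))
top blue
   10 [488, 87, 24, 59, 600] z 54.9 mid [ 799.3 -631.3] dir 180.0 len 107.0 wid 6.2
   15 [95, 95, 39, 36, 580] z 53.6 mid [788.1 381.1] dir 131.0 len 47.0 wid 17.5
   40 [496, 156, 16, 13, 95] z 56.3 mid [ 689.8 -630.3] dir 176.5 len 14.0 wid 3.9
   49 [498, 173, 14, 7, 44] no top 47.0
   54 [241, 226, 20, 21, 108] z 54.8 mid [486.   30.7] dir 137.8 len 65.0 wid 11.2
  rim [567. -41.] (array([567.6, -41.5]), np.float64(63.2), 171, np.float64(49.4))
top red
   1 [229, 115, 23, 7, 97] z 63.4 mid [794.6  64.9] dir 86.3 len 59.0 wid 12.9
  rim [782. -41.] (array([787.7, -42.1]), np.float64(48.3), 152, np.float64(57.3))
side green
   1 [112, 0, 145, 67, 7075] no top -332.0
   2 [403, 0, 47, 78, 1848] no top -397.0
   3 [447, 22, 5
[... 355 characters left out ...]
538.2, -301.7]), np.float64(34.2), 44, np.float64(66.8))
side blue
   1 [214, 40, 52, 54, 1980] z 55.4 mid [ 853.6 -710.1] dir 114.7 len 251.0 wid 149.5
   2 [274, 42, 16, 54, 495] z 54.6 mid [ 662.8 -729.9] dir 98.1 len 206.0 wid 48.4
   3 [304, 198, 24, 20, 192] z 52.2 mid [485.3  34.5] dir 137.7 len 71.0 wid 15.3
   4 [116, 271, 43, 76, 1827] z 55.0 mid [790.2 411.5] dir -144.0 len 51.0 wid 25.6
  rim [567. -41.] (array([566.5, -38.5]), np.float64(63.0), 142, np.float64(47.2))
side red
   17 [423, 58, 24, 20, 109] no top -219.0
   20 [183, 192, 15, 21, 143] z 61.1 mid [793.5  67.5] dir 86.0 len 67.0 wid 14.9
  rim [782. -41.] (array([785.8, -39.2]), np.float64(48.2), 85, np.float64(55.1))
```

Both cameras agree to within about 4 mm, and the sizes, heights and centre-to-grip distances (about 106) are right. Averages:

| Pan | Centre | Handle yaw |
|---|---|---|
| Green | (558, 363) | -177.3° |
| Yellow | (539, -303) | -157° |
| Blue | (567, -40) | 138° |

The green handle is already at about blue + 45°. I start by moving towards green.

```bash
cat >> h.py <<'E'
def to(x,y,z,yawdeg):
    from scipy.spatial.transform import Rotation as Ro
    s=manip.read_state(); R=Ro.from_euler('xyz',s['eef_rot']); T=Ro.from_euler('xyz',[np.pi,0,np.radians(yawdeg)])
    print('t',round(float(s['clock']),2),'at',np.round(s['eef_pos'],1),'shift',R.inv().apply(np.array([x,y,z])-s['eef_pos']).round(1),'rv',(R.inv()*T).as_rotvec().round(3),'gap',round(float(s['finger_gap']),1),'ff',round(float(s['finger_force']),1))
E
python3 -m crank '[[100,435,-433,-35,0,0,0],[100,435,-433,-35,0,0,0],[100,435,-433,-35,0,0,0],[100,435,-433,-35,0,0,0],[100,435,-433,-35,0,0,0],[100,435,-433,-35,0,0,0],[100,435,-433,-35,0,0,0],[100,435,-433,-35,0,0,0],[100,435,-433,-35,0,0,0],[100,435,-433,-35,0,0,0]]' 40
python3 -c "from h import *; to(470,359,150,2.7)"
```

```text
clock: 1.1
eef_pos: [393.4, -97.5, 194.2]
eef_rot: [3.141, -0.0, 0.262]
wrist_force: [0.0, -0.8, -0.1]
finger_gap: 94.0
finger_force: 0.0
t 1.1 at [393.4 -97.5 194.2] shift [ 192.1 -421.1   44.2] rv [ 0.    -0.     0.215] gap 94.0 ff 0.0
```

```bash
python3 -m crank '[[100,192,-421,44,0,0,0.215],[100,192,-421,44,0,0,0.215],[100,192,-421,44,0,0,0.215],[100,192,-421,44,0,0,0.215],[100,192,-421,44,0,0,0.215],[100,192,-421,44,0,0,0.215],[100,192,-421,44,0,0,0.215],[100,192,-421,44,0,0,0.215],[100,192,-421,44,0,0,0.215],[100,192,-421,44,0,0,0.215]]'
python3 -c "from h import *; to(470,359,36,2.7)"
```

```text
clock: 2.1
eef_pos: [468.8, 360.0, 148.7]
eef_rot: [3.141, 0.001, 0.049]
wrist_force: [-0.1, 0.1, -0.7]
finger_gap: 93.9
finger_force: 0.0
t 2.1 at [468.8 360.  148.7] shift [  1.3   1.  112.7] rv [0.    0.001 0.002] gap 93.9 ff 0.0
```

```bash
python3 -m crank '[[60,1,1,40,0,0,0],[60,1,1,80,0,0,0],[60,1,1,113,0,0,0],[60,1,1,113,0,0,0],[0,1,1,113,0,0,0],[0,1,1,113,0,0,0],[0,1,1,113,0,0,0],[0,1,1,113,0,0,0],[0,1,1,113,0,0,0],[0,1,1,113,0,0,0]]' 50
python3 -c "from h import *; to(470,359,36,2.7)"
```

```text
clock: 3.1
eef_pos: [470.6, 355.9, 37.4]
eef_rot: [-3.141, -0.0, 0.047]
wrist_force: [0.4, -0.5, -0.2]
finger_gap: 17.3
finger_force: 0.0
t 3.1 at [470.6 355.9  37.4] shift [-0.4 -3.1  1.4] rv [-0. -0. -0.] gap 17.3 ff 0.0
```

```bash
python3 -m crank '[[0,0,-3,0,0,0,0],[0,0,-3,0,0,0,0],[0,0,-3,0,0,0,0],[0,0,-3,0,0,0,0]]' 50
python3 -c "from h import *; to(470,359,36,2.7)"
```

```text
clock: 3.5
eef_pos: [470.3, 358.9, 37.0]
eef_rot: [3.142, 0.0, 0.047]
wrist_force: [-0.1, 0.4, 0.4]
finger_gap: 0.7
finger_force: 0.0
t 3.5 at [470.3 358.9  37. ] shift [-0.3 -0.1  1. ] rv [ 0.  0. -0.] gap 0.7 ff 0.0
```

The fingers closed on nothing (gap 0.7), so I need to look.

```bash
python3 - <<'E'
from h import *
im=[]
for n,(x,y) in(('top',(20,100)),('side',(170,214))):
    p,d=optics.camera(n); np.savez(f'pics/{n}1.npz',p=p,d=d); im.append(cv2.resize(p[y:y+170,x:x+220,::-1],None,fx=1.8,fy=1.8))
    [print(n,*o) for o in handle(n,p,d,'green')]
cv2.imwrite('pics/c1.png',np.hstack(im))
E
```

```text
top 2 [120, 253, 5, 7, 29] z 63.3 mid [429.8 354.4] dir -171.0 len 16.0 wid 10.5
side 1 [112, 0, 145, 66, 6105] no top -307.0
side 2 [403, 0, 87, 77, 2738] no top -245.0
side 21 [147, 58, 11, 7, 31] no top -632.0
side 43 [305, 320, 35, 9, 111] z 59.6 mid [450.5 365.1] dir -173.6 len 63.0 wid 11.2
```

View pics/c1.png

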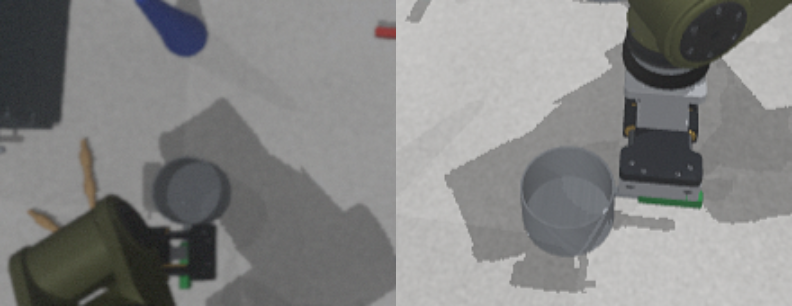

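The crop shows the gripper standing beside the green handle rather than around it: in the top view it is right of the handle at full-image (133,240), with the handle at (122,256). I'll project the reported TCP and compare it with the depth points of the gripper.

```bash
python3 - <<'E'
from h import *
def proj(n,X):
    K,k1,R,t=cal(n); c=np.array(X)@R.T+t; u=c[:,:2]/c[:,2:]; u=u*(1+k1*(u**2).sum(1,keepdims=True)); K=np.array(K); return (u*[K[0,0],K[1,1]]+K[:2,2]).round(1)
X=[[470,359,37],[470,359,56],[470,359,134],[470,359,64]]
for n in('top','side'):
    print(n,proj(n,X).tolist())
    z=np.load(f'pics/{n}1.npz');z0=np.load(f'pics/{n}0.npz');W=cloud(n,z['p'],z['d'])
    m=(np.abs(z['d']-z0['d'])>8)&(z['d']>0)&(z0['d']>0)
    q=W[m]; q=q[(abs(q[:,0]-470)<130)&(abs(q[:,1]-359)<130)]
    for lo,hi in((20,45),(45,60),(60,80),(80,110),(110,140),(140,180),(180,230)):
        s=q[(q[:,2]>lo)&(q[:,2]<hi)]
        if len(s)>5: print(lo,hi,len(s),np.percentile(s,[3,50,97],axis=0).round().tolist())
print(manip.read_state()['joints'])
E
```

```text
top [[124.9, 239.8], [122.4, 239.9], [110.9, 240.3], [121.3, 239.9]]
80 110 27 [[462.0, 345.0, 86.0], [470.0, 346.0, 101.0], [478.0, 347.0, 110.0]]
110 140 33 [[461.0, 345.0, 115.0], [471.0, 346.0, 126.0], [478.0, 348.0, 138.0]]
140 180 52 [[447.0, 277.0, 170.0], [473.0, 279.0, 176.0], [503.0, 337.0, 178.0]]
180 230 788 [[443.0, 270.0, 188.0], [475.0, 293.0, 216.0], [505.0, 341.0, 219.0]]
side [[311.1, 326.6], [311.6, 320.9], [314.1, 295.5], [311.9, 318.4]]
140 180 108 [[434.0, 383.0, 173.0], [466.0, 440.0, 177.0], [498.0, 442.0, 180.0]]
180 230 1921 [[435.0, 363.0, 183.0], [467.0, 427.0, 215.0], [498.0, 448.0, 225.0]]
[5.89842144e-01 5.21871104e-01 1.52493827e+00 2.42137464e-05
 1.09485270e+00 2.11386094e+00]
```

The cameras put the gripper body's bottom at z≈173 and the finger tips at about 78, but the reported TCP height is 37. The body x/y matches the report. So the real tip is about 40 mm higher than reported and the fingers closed just above the handle. I'll open, lower part way while watching the force, and remeasure.

```bash
cat >> h.py <<'E'
def tip():
    s=manip.read_state(); x,y,z=s['eef_pos']
    for n in('top','side'):
        p,d=optics.camera(n); W=cloud(n,p,d)[d>0]
        r=W[(abs(W[:,0]-x)<48)&(abs(W[:,1]-y)<100)&(W[:,2]>z+60)&(W[:,2]<z+200)]
        b=r[(abs(r[:,1]-y)>66)]; f=W[(abs(W[:,0]-x)<14)&(abs(W[:,1]-y)<60)&(W[:,2]>z-5)&(W[:,2]<z+130)]
        print(n,'body-bottom z-TCPz',(np.percentile(b[:,2],[1,3,6])-z).round(1) if len(b) else None,'body dx,dy',((np.percentile(r[r[:,2]>z+135],2,axis=0)+np.percentile(r[r[:,2]>z+135],98,axis=0))/2-[x,y,z]).round(1)[:2])
        print('   below body: z hist',np.histogram(f[:,2]-z,bins=np.arange(-5,131,15))[0])
E
python3 -m crank '[[50,0,0,-5,0,0,0],[50,0,0,-5,0,0,0],[50,0,0,-5,0,0,0],[50,0,0,-5,0,0,0],[50,0,0,-5,0,0,0]]' 50
python3 -c "from h import *; tip()"
python3 -m crank '[[50,0,0,5,0,0,0],[50,0,0,15,0,0,0],[50,0,0,25,0,0,0],[50,0,0,25,0,0,0]]' 50
python3 -c "from h import *; tip()"
```

```text
clock: 4.1
eef_pos: [470.3, 358.8, 41.9]
eef_rot: [3.142, 0.0, 0.047]
wrist_force: [-0.6, -0.2, -0.1]
finger_gap: 36.9
finger_force: 0.0
top body-bottom z-TCPz [140.  141.1 151.2] body dx,dy [  2.7 -54.4]
   below body: z hist [0 1 0 0 0 0 2 5 0]
side body-bottom z-TCPz [137.  138.2 140.8] body dx,dy [-4.5 49.5]
   below body: z hist [16 16  0 26 29  0  0  0  0]
clock: 4.6
eef_pos: [469.4, 358.2, 14.9]
eef_rot: [3.14, 0.003, 0.047]
wrist_force: [0.0, 0.0, -0.1]
finger_gap: 46.8
finger_force: 0.0
top body-bottom z-TCPz [137.5 138.3 139.8] body dx,dy [  2.3 -55.4]
   below body: z hist [0 0 1 6 0 0 0 0 0]
side body-bottom z-TCPz [138.4 140.2 141.9] body dx,dy [-3.7 51.4]
   below body: z hist [ 0  0  0 24 34  0  0  0  0]
```

The body bottom is consistently about 138 above the reported TCP where it should be 97, so the real z is about the reported z + 41. I go to reported z≈-4 (real 37) and close.

```bash
python3 -m crank '[[50,1,0,8,0,0,0],[50,1,0,16,0,0,0],[50,1,0,19,0,0,0],[0,1,0,19,0,0,0],[0,1,0,19,0,0,0],[0,1,0,19,0,0,0],[0,1,0,19,0,0,0],[0,1,0,19,0,0,0],[0,1,0,19,0,0,0]]' 50
python3 -c "from h import *; to(470,359,-4,2.7)"
```

```text
clock: 5.6
eef_pos: [471.4, 358.9, -1.8]
eef_rot: [-3.142, -0.0, 0.047]
wrist_force: [-0.3, -0.2, 2.0]
finger_gap: 13.3
finger_force: 50.0
t 5.6 at [471.4 358.9  -1.8] shift [-1.4 -0.1  2.2] rv [-0. -0. -0.] gap 13.3 ff 50.0
```

Gripped (gap 13.3, force 50 N). Lift 90 and check the pan's level.

```bash
python3 -m crank '[[0,0,0,-5,0,0,0],[0,0,0,-15,0,0,0],[0,0,0,-30,0,0,0],[0,0,0,-45,0,0,0],[0,0,0,-60,0,0,0],[0,0,0,-75,0,0,0],[0,0,0,-90,0,0,0],[0,0,0,-90,0,0,0],[0,0,0,-90,0,0,0]]' 60
cat >> h.py <<'E'
def level(c,yaw,grip):
    """tilt of held pan: rim points near expected centre, from both views"""
    s=manip.read_state(); x,y,z=s['eef_pos']; a=np.radians(yaw); e=np.array([np.cos(a),np.sin(a)]); C=np.array([x,y])-e*grip
    for n in('top','side'):
        p,d=optics.camera(n); W=cloud(n,p,d)[d>0]
        q=W[(np.linalg.norm(W[:,:2]-C,axis=1)<H[c][3]+12)]
        l=np.c_[(q[:,:2]-C)@e,(q[:,:2]-C)@[-e[1],e[0]],q[:,2]]
        out=[]
        for k in range(12):
            t=np.arctan2(l[:,1],l[:,0]); m=(abs(np.angle(np.exp(1j*(t-k*np.pi/6))))<.2)&(np.hypot(l[:,0],l[:,1])>H[c][3]-8)
            b=l[m&(l[:,2]<z+150)]; out.append(None if len(b)<4 else (k*30,b[:,2].max().round(1)))
        print(n,'C',C.round(1),[o for o in out if o])
E
python3 - <<'E'
from h import *
level('green',-177.3,87)
p,d=optics.camera('side'); cv2.imwrite('pics/c2.png',cv2.resize(p[180:384,170:430,::-1],None,fx=2,fy=2))
E
```

```text
clock: 6.5
eef_pos: [471.3, 358.9, 88.0]
eef_rot: [-3.142, -0.0, 0.047]
wrist_force: [-0.3, 0.0, -1.5]
finger_gap: 13.7
finger_force: 60.0
top C [558.2 363. ] [(0, np.float64(151.2)), (30, np.float64(148.1)), (60, np.float64(150.1)), (90, np.float64(148.6)), (120, np.float64(148.4)), (150, np.float64(149.0)), (180, np.float64(148.6)), (210, np.float64(148.2)), (240, np.float64(148.1)), (270, np.float64(148.4)), (300, np.float64(149.2)), (330, np.float64(148.1))]
side C [558.2 363. ] [(0, np.float64(237.4)), (30, np.float64(146.2)), (60, np.float64(147.2)), (90, np.float64(146.1)), (120, np.float64(146.6)), (150, np.float64(145.9)), (180, np.float64(147.2)), (210, np.float64(146.0)), (240, np.float64(146.5)), (270, np.float64(146.5)), (300, np.float64(147.3)), (330, np.float64(148.5))]
```

View pics/c2.png

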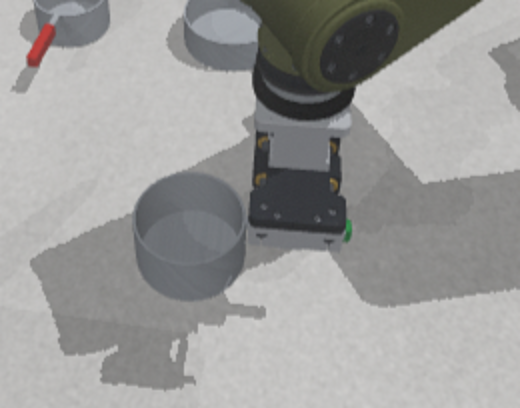

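The side crop shows the green pan held level at crop (190,235). All rim readings are 146–149, so the underside is about 90 up. Carry it over the blue pan, by a delta of (+9, -403).

```bash
python3 -m crank '[[0,0,15,0,0,0,0],[0,-1,45,0,0,0,0],[0,-2,90,0,0,0,0],[0,-3,135,0,0,0,0],[0,-4,180,0,0,0,0],[0,-6,225,0,0,0,0],[0,-7,270,0,0,0,0],[0,-8,315,0,0,0,0],[0,-9,355,0,0,0,0],[0,-10,385,0,0,0,0]]' 
python3 -m crank '[[0,0,10,0,0,0,0],[0,0,18,0,0,0,0],[0,0,18,0,0,0,0],[0,0,18,0,0,0,0],[0,0,18,0,0,0,0]]' 
python3 - <<'E'
from h import *
to(480,-44,88,2.7)
s=manip.read_state();x,y=s['eef_pos'][:2];yaw=s['eef_rot'][2];C=np.array([x+87*np.cos(yaw),y+87*np.sin(yaw)])
for n in('top','side'):
    p,d=optics.camera(n); np.savez(f'pics/{n}2.npz',p=p,d=d)
    print(n,'green rim',rim(n,p,d,'green',C,90),'blue handle',[o for o in handle(n,p,d,'blue') if 200<o[1][0]<340],'blue rim',rim(n,p,d,'blue',[567,-40]),'red',rim(n,p,d,'red',[787,-41]))
level('green',-177.3,87)
E
```

```text
clock: 7.65
eef_pos: [478.4, -29.0, 87.8]
eef_rot: [3.141, 0.0, 0.045]
wrist_force: [0.7, -0.3, -1.8]
finger_gap: 13.4
finger_force: 60.0
clock: 8.15
eef_pos: [480.1, -43.2, 87.9]
eef_rot: [-3.141, 0.0, 0.048]
wrist_force: [0.1, -0.0, -1.4]
finger_gap: 13.5
finger_force: 60.0
t 8.15 at [480.1 -43.2  87.9] shift [-0.2  0.8 -0.1] rv [-0.     0.     0.001] gap 13.5 ff 60.0
top green rim (array([567.8, -39.6]), np.float64(48.2), 130, np.float64(146.8)) blue handle [] blue rim (array([568. , -41.8]), np.float64(63.2), 98, np.float64(49.6)) red (array([787.7, -42.1]), np.float64(48.3), 142, np.float64(57.1))
side green rim (array([566.4, -36.9]), np.float64(48.4), 101, np.float64(145.0)) blue handle [(2, [214, 40, 52, 54, 1978], 'z', np.float64(55.2), 'mid', array([ 853.2, -712.3]), 'dir', np.float64(114.6), 'len', np.float64(255.0), 'wid', np.float64(151.1)), (3, [274, 42, 16, 54, 497], 'z', np.float64(55.7), 'mid', array([ 662.1, -727. ]), 'dir', np.float64(97.9), 'len', np.float64(212.0), 'wid', np.float64(48.4)), (5, [304, 198, 24, 20, 185], 'z', np.float64(52.4), 'mid', array([485.4,  34.8]), 'dir', np.float64(137.6), 'len', np.float64(72.0), 'wid', np.float64(16.1))] blue rim (array([566.5, -38.6]), np.float64(63.0), 100, np.float64(47.2)) red (array([785.9, -39. ]), np.float64(48.3), 99, np.float64(55.4))
top C [567.1 -39.3] [(30, np.float64(147.0)), (60, np.float64(150.0)), (90, np.float64(149.8)), (120, np.float64(149.9)), (150, np.float64(149.8)), (180, np.float64(147.7)), (210, np.float64(148.3)), (240, np.float64(149.3)), (270, np.float64(149.3)), (300, np.float64(150.0))]
side C [567.1 -39.3] [(0, np.float64(148.7)), (30, np.float64(145.5)), (60, np.float64(146.6)), (90, np.float64(145.5)), (120, np.float64(146.5)), (150, np.float64(144.9)), (180, np.float64(145.6)), (210, np.float64(145.8)), (240, np.float64(146.5)), (270, np.float64(146.1)), (300, np.float64(147.6)), (330, np.float64(148.8))]
```

Aligned to within 2 mm and level. Lower into the blue pan.

```bash
python3 -m crank '[[0,0,2,15,0,0,0],[0,0,2,30,0,0,0],[0,0,2,45,0,0,0],[0,0,2,58,0,0,0],[0,0,2,68,0,0,0],[0,0,2,76,0,0,0],[0,0,2,81,0,0,0],[0,0,2,84,0,0,0],[0,0,2,85,0,0,0],[0,0,2,86,0,0,0]]'
python3 -c "
from h import *; to(480,-45,2,2.7)
p,d=optics.camera('side'); print(rim('side',p,d,'green',[567,-40],4),rim('side',p,d,'blue',[567,-40])); level('green',-177.3,87)"
```

```text
clock: 9.35
eef_pos: [480.5, -46.1, 2.3]
eef_rot: [3.141, -0.001, 0.047]
wrist_force: [-0.3, -0.2, -0.5]
finger_gap: 13.3
finger_force: 60.0
t 9.35 at [480.5 -46.1   2.3] shift [-0.5 -1.1  0.3] rv [ 0.    -0.001 -0.   ] gap 13.3 ff 60.0
(array([566.6, -39.6]), np.float64(48.3), 121, np.float64(59.2)) (array([566.1, -36.2]), np.float64(54.4), 350, np.float64(49.0))
top C [567.4 -42. ] [(30, np.float64(64.4)), (60, np.float64(63.7)), (90, np.float64(65.1)), (120, np.float64(65.5)), (150, np.float64(62.9)), (180, np.float64(64.7)), (210, np.float64(64.7)), (240, np.float64(63.8)), (270, np.float64(64.1)), (300, np.float64(64.3))]
side C [567.4 -42. ] [(0, np.float64(151.7)), (30, np.float64(60.6)), (60, np.float64(61.3)), (90, np.float64(59.2)), (120, np.float64(60.6)), (150, np.float64(60.7)), (180, np.float64(61.7)), (210, np.float64(60.5)), (240, np.float64(60.2)), (270, np.float64(62.1)), (300, np.float64(61.4)), (330, np.float64(61.4))]
```

The rim is at about 62 and the load is coming off the wrist. Lower 1 more mm, release with a modest opening, and lift.

```bash
python3 -m crank '[[0,0,0,1,0,0,0],[0,0,0,1,0,0,0],[30,0,0,1,0,0,0],[30,0,0,1,0,0,0],[30,0,0,1,0,0,0],[30,0,0,1,0,0,0]]'
python3 -m crank '[[30,0,0,-10,0,0,0],[30,0,0,-40,0,0,0],[30,0,0,-80,0,0,0],[30,0,0,-120,0,0,0],[30,0,0,-120,0,0,0]]'
python3 - <<'E'
from h import *
for n in('top','side'):
    p,d=optics.camera(n)
    print(n,'green',rim(n,p,d,'green',[567,-40],4),handle(n,p,d,'green',4)[-1],'blue',[o for o in handle(n,p,d,'blue') if 230<o[1][0]<340 and o[1][1]>150])
    print([o for o in handle(n,p,d,'yellow')][-1],rim(n,p,d,'yellow',[539,-303]))
to(458,-337,60,23)
E
```

```text
clock: 10.1
eef_pos: [480.3, -46.1, 1.0]
eef_rot: [-3.142, -0.0, 0.047]
wrist_force: [-0.2, -0.2, 0.2]
finger_gap: 28.0
finger_force: 0.0
clock: 10.6
eef_pos: [482.7, -46.5, 126.6]
eef_rot: [3.14, -0.008, 0.047]
wrist_force: [-0.2, 0.1, 0.6]
finger_gap: 28.1
finger_force: 0.0Traceback (most recent call last):
  File "<stdin>", line 4, in <module>
IndexError: list index out of range
```

```bash
python3 -m crank '[[50,-39,288,30,0,0,-0.354],[50,-39,288,30,0,0,-0.354],[50,-39,288,30,0,0,-0.354],[50,-39,288,30,0,0,-0.354],[50,-39,288,30,0,0,-0.354],[50,-39,288,30,0,0,-0.354],[50,-39,288,30,0,0,-0.354],[50,-39,288,30,0,0,-0.354],[50,-39,288,30,0,0,-0.354]]'
python3 - <<'E'
from h import *
for n in('top','side'):
    p,d=optics.camera(n)
    print(n,'green',rim(n,p,d,'green',[567,-40],4),handle(n,p,d,'green',4)[-1:],'blue',[o for o in handle(n,p,d,'blue') if 230<o[1][0]<340 and o[1][1]>150])
    cv2.imwrite(f'pics/{n}3.png',p[:,:,::-1])
to(458,-337,10,23); tip()
E
```

```text
clock: 11.55
eef_pos: [454.7, -334.5, 90.5]
eef_rot: [-3.14, 0.0, 0.401]
wrist_force: [0.6, 0.4, 0.3]
finger_gap: 46.9
finger_force: 0.0
top green (array([567.9, -42.6]), np.float64(48.2), 131, np.float64(61.4)) [(2, [280, 241, 3, 17, 34], 'z', np.float64(67.6), 'mid', array([453.9, -47.1]), 'dir', np.float64(-177.9), 'len', np.float64(40.0), 'wid', np.float64(5.8))] blue [(49, [241, 226, 20, 21, 91], 'z', np.float64(54.4), 'mid', array([486. ,  30.7]), 'dir', np.float64(138.3), 'len', np.float64(66.0), 'wid', np.float64(9.0))]
side green (array([566.4, -39.7]), np.float64(48.4), 128, np.float64(59.2)) [(6, [315, 181, 26, 8, 169], 'z', np.float64(65.6), 'mid', array([460.1, -43.3]), 'dir', np.float64(-178.0), 'len', np.float64(64.0), 'wid', np.float64(19.0))] blue [(3, [304, 198, 24, 20, 186], 'z', np.float64(52.3), 'mid', array([485. ,  35.1]), 'dir', np.float64(137.8), 'len', np.float64(71.0), 'wid', np.float64(15.2))]
t 11.65 at [ 455.1 -334.3   91.1] shift [ 1.6  3.6 81.1] rv [-0.     0.     0.001] gap 47.2 ff 0.0
top body-bottom z-TCPz [140.2 150.4 162.7] body dx,dy [-9.5 45.7]
   below body: z hist [0 0 0 0 0 0 0 0 0]
side body-bottom z-TCPz [136.1 137.3 138.5] body dx,dy [ 0.1 14.8]
   below body: z hist [ 0  0  5 37 42 41 43 19  0]
```

View pics/top3.png

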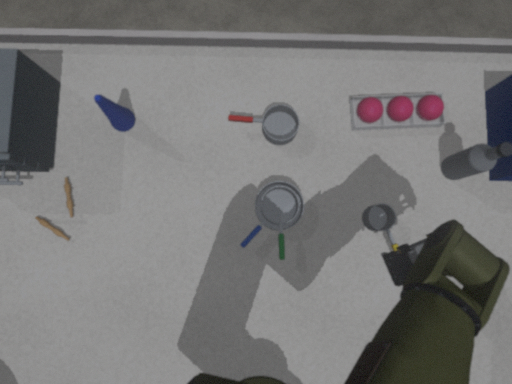

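The top view shows green nested in blue at (280,205), with handles blue (250,236) and green (282,246) about 44° apart. The green handle top is at 67.6 (expected 68). Now grasp yellow at reported z≈8 (real 49).

```bash
python3 -m crank '[[50,2,4,20,0,0,0],[50,2,4,45,0,0,0],[50,2,4,65,0,0,0],[50,2,4,78,0,0,0],[50,2,4,83,0,0,0],[0,2,4,83,0,0,0],[0,2,4,83,0,0,0],[0,2,4,83,0,0,0],[0,2,4,83,0,0,0],[0,2,4,83,0,0,0]]' 60
python3 -c "from h import *; to(458,-337,8,23)"
```

```text
clock: 12.75
eef_pos: [458.4, -338.7, 8.4]
eef_rot: [3.141, -0.0, 0.401]
wrist_force: [-0.5, 0.1, 2.3]
finger_gap: 13.1
finger_force: 60.0
t 12.75 at [ 458.4 -338.7    8.4] shift [ 0.3 -1.7  0.4] rv [ 0.001 -0.    -0.001] gap 13.1 ff 60.0
```

```bash
python3 -m crank '[[0,0,0,-5,0,0,0],[0,0,0,-15,0,0,0],[0,0,0,-30,0,0,0],[0,0,0,-45,0,0,0],[0,0,0,-60,0,0,0],[0,0,0,-75,0,0,0],[0,0,0,-90,0,0,0],[0,0,0,-105,0,0,0],[0,0,0,-105,0,0,0],[0,0,0,-105,0,0,0]]' 
python3 - <<'E'
from h import *
level('yellow',-157,87)
for n in('top','side'):
    p,d=optics.camera(n); print(n,rim(n,p,d,'yellow',[538,-304],105),handle(n,p,d,'yellow',105)[-1:])
to(458,-337,8,23)
E
```

```text
clock: 13.75
eef_pos: [458.2, -338.6, 113.4]
eef_rot: [3.141, -0.0, 0.401]
wrist_force: [-0.3, 0.4, -1.3]
finger_gap: 13.6
finger_force: 60.0
top C [ 538.3 -304.6] [(0, np.float64(178.4)), (30, np.float64(175.9)), (60, np.float64(176.0)), (90, np.float64(176.2)), (120, np.float64(178.8)), (150, np.float64(175.9)), (180, np.float64(175.3)), (210, np.float64(175.0)), (240, np.float64(176.0)), (270, np.float64(177.7)), (300, np.float64(177.4)), (330, np.float64(176.5))]
side C [ 538.3 -304.6] [(0, np.float64(172.9)), (30, np.float64(173.3)), (60, np.float64(169.9)), (90, np.float64(171.8)), (120, np.float64(172.1)), (150, np.float64(172.5)), (180, np.float64(172.5)), (210, np.float64(171.6)), (240, np.float64(173.6)), (270, np.float64(171.3)), (300, np.float64(170.9)), (330, np.float64(174.6))]
top (array([ 539.3, -304.3]), np.float64(34.4), 136, np.float64(173.1)) []
side (array([ 537.6, -301.3]), np.float64(34.5), 43, np.float64(171.3)) [(21, [332, 90, 3, 8, 19], 'no top', np.float64(174.0))]
t 13.95 at [ 457.9 -338.3  112.3] shift [  0.6  -1.  104.3] rv [-0.001  0.001 -0.001] gap 13.2 ff 60.0
```

Level, bottom at about 104. Target tool position for centring with a 24° counter-clockwise turn is (508.4, -106.5), which is a tool shift of (137, -194) and rz -0.419.

```bash
python3 -m crank '[[0,7,-10,0,0,0,-0.02],[0,27,-38,0,0,0,-0.08],[0,50,-71,0,0,0,-0.15],[0,73,-104,0,0,0,-0.22],[0,96,-136,0,0,0,-0.29],[0,115,-163,0,0,0,-0.35],[0,128,-181,0,0,0,-0.39],[0,137,-194,0,0,0,-0.419],[0,137,-194,0,0,0,-0.419],[0,137,-194,0,0,0,-0.419]]'
python3 - <<'E'
from h import *
manip; level('yellow',-132,87.9)
for n in('top','side'):
    p,d=optics.camera(n); cv2.imwrite(f'pics/{n}4.png',p[:,:,::-1])
    print(n,'Y',rim(n,p,d,'yellow',[567,-41],104),handle(n,p,d,'yellow',104)[-1:],'G',rim(n,p,d,'green',[567,-41],4),handle(n,p,d,'green',4)[-1:],'B',rim(n,p,d,'blue',[567,-40]))
to(508.4,-106.5,112,47)
E
```

```text
clock: 14.95
eef_pos: [508.5, -106.1, 112.9]
eef_rot: [-3.141, 0.0, 0.821]
wrist_force: [-0.6, 0.4, -0.6]
finger_gap: 13.6
finger_force: 60.0
top C [567.3 -40.8] [(0, np.float64(176.5)), (30, np.float64(176.9)), (60, np.float64(174.6)), (90, np.float64(175.5)), (120, np.float64(177.4)), (150, np.float64(175.0)), (180, np.float64(175.0)), (210, np.float64(175.6)), (240, np.float64(175.4)), (270, np.float64(175.2)), (300, np.float64(177.0)), (330, np.float64(175.1))]
side C [567.3 -40.8] [(0, np.float64(173.5)), (30, np.float64(172.5)), (60, np.float64(172.7)), (90, np.float64(172.1)), (120, np.float64(173.2)), (150, np.float64(172.8)), (180, np.float64(172.0)), (210, np.float64(172.0)), (240, np.float64(173.8)), (270, np.float64(174.1)), (300, np.float64(173.1)), (330, np.float64(173.0))]
top Y (array([568.8, -42.8]), np.float64(34.4), 133, np.float64(173.6)) [] G (array([568. , -42.5]), np.float64(48.2), 81, np.float64(61.9)) [(2, [280, 252, 4, 7, 18], 'z', np.float64(67.5), 'mid', array([439.3, -47.6]), 'dir', np.float64(-166.8), 'len', np.float64(15.0), 'wid', np.float64(7.9))] B (array([567.6, -41.8]), np.float64(63.0), 132, np.float64(49.3))
side Y (array([567.8, -39.9]), np.float64(34.3), 89, np.float64(171.1)) [(9, [308, 130, 5, 9, 26], 'z', np.float64(177.8), 'mid', array([ 513.4, -101.3]), 'dir', np.float64(88.7), 'len', np.float64(18.0), 'wid', np.float64(10.6))] G (array([566.5, -39.2]), np.float64(48.3), 93, np.float64(59.4)) [(9, [315, 181, 26, 8, 155], 'z', np.float64(65.0), 'mid', array([461.1, -42.7]), 'dir', np.float64(-176.8), 'len', np.float64(61.0), 'wid', np.float64(14.8))] B (array([565.7, -37.3]), np.float64(55.2), 306, np.float64(48.9))
t 15.15 at [ 508.5 -107.   113. ] shift [ 0.3 -0.4  1. ] rv [-0.     0.    -0.002] gap 13.5 ff 60.0
```

View pics/side4.png

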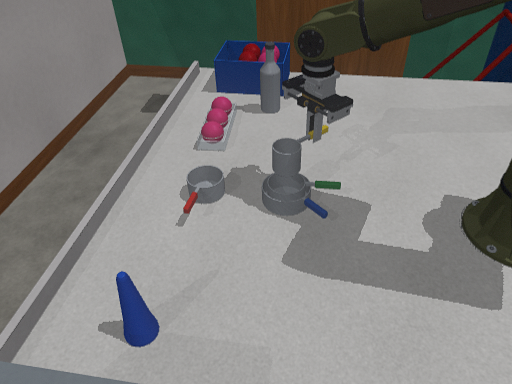

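The side view shows the yellow pan held at (287,157) directly above the nest at (287,190), and the numbers agree to 1 mm. Lower it.

```bash
python3 -m crank '[[0,0,0,15,0,0,0],[0,0,0,32,0,0,0],[0,0,0,48,0,0,0],[0,0,0,62,0,0,0],[0,0,0,74,0,0,0],[0,0,0,84,0,0,0],[0,0,0,90,0,0,0],[0,0,0,94,0,0,0],[0,0,0,96,0,0,0],[0,0,0,97,0,0,0]]'
python3 -m crank '[[0,0,0,0,0,0,0],[0,0,0,0,0,0,0]]'
python3 -c "
from h import *; to(508.4,-106.5,16,47)
for n in ('top','side'):
    p,d=optics.camera(n); print(rim(n,p,d,'yellow',[567,-41],8),rim(n,p,d,'green',[567,-40],4))"
```

```text
clock: 16.15
eef_pos: [508.8, -106.7, 16.4]
eef_rot: [3.141, 0.0, 0.82]
wrist_force: [-4.4, -2.6, 7.9]
finger_gap: 13.6
finger_force: 60.0
clock: 16.35
eef_pos: [508.9, -106.6, 16.5]
eef_rot: [3.141, -0.0, 0.82]
wrist_force: [-1.8, -0.6, 3.2]
finger_gap: 13.4
finger_force: 60.0
t 16.35 at [ 508.9 -106.6   16.5] shift [-0.3 -0.4  0.5] rv [ 0.001 -0.    -0.   ] gap 13.4 ff 60.0
(array([568.9, -42.2]), np.float64(34.3), 110, np.float64(77.8)) (array([567.9, -42.6]), np.float64(48.3), 104, np.float64(61.7))
(array([567.6, -39.7]), np.float64(34.5), 79, np.float64(75.3)) (array([564.8, -36.9]), np.float64(40.5), 267, np.float64(61.0))
```

Contact (about 3 N up) and the rim is at about 78, so it is seated. Release and lift away.

```bash
python3 -m crank '[[30,0,0,0,0,0,0],[30,0,0,0,0,0,0],[30,0,0,0,0,0,0],[30,0,0,0,0,0,0]]'
python3 -m crank '[[30,0,0,-10,0,0,0],[30,0,0,-30,0,0,0],[30,0,0,-70,0,0,0],[30,0,0,-120,0,0,0],[30,-60,100,-140,0,0,0],[30,-100,150,-140,0,0,0],[30,-100,200,-140,0,0,0],[30,-100,200,-140,0,0,0],[30,-100,200,-140,0,0,0],[30,-100,200,-140,0,0,0]]'
python3 - <<'E'
from h import *
for n in('top','side'):
    p,d=optics.camera(n); cv2.imwrite(f'pics/{n}5.png',p[:,:,::-1])
    for c,z,q in(('yellow',8,(567,-41)),('green',4,(567,-41)),('blue',0,(567,-41)),('red',0,(787,-41))):
        print(n,c,rim(n,p,d,c,q,z),[o[2:] for o in handle(n,p,d,c,z) if 200<o[1][0]<345 and o[1][1]>80])
to(508,-106,100,47)
E
```

```text
clock: 16.85
eef_pos: [508.6, -106.4, 15.9]
eef_rot: [-3.141, -0.0, 0.82]
wrist_force: [1.0, -1.2, 0.6]
finger_gap: 28.1
finger_force: 0.0
clock: 17.85
eef_pos: [586.8, -318.8, 155.8]
eef_rot: [-3.142, 0.0, 0.817]
wrist_force: [0.3, -0.8, -0.2]
finger_gap: 28.1
finger_force: 0.0
top yellow (array([568.9, -42.3]), np.float64(34.3), 102, np.float64(77.7)) [('z', np.float64(83.3), 'mid', array([ 497.5, -118.1]), 'dir', np.float64(48.2), 'len', np.float64(57.0), 'wid', np.float64(11.7))]
top green (array([567.9, -42.4]), np.float64(48.1), 133, np.float64(61.9)) []
top blue (array([567.7, -41.6]), np.float64(63.0), 169, np.float64(49.4)) [('z', np.float64(55.0), 'mid', array([486.1,  30.7]), 'dir', np.float64(138.5), 'len', np.float64(65.0), 'wid', np.float64(9.2))]
top red (array([787.5, -42.2]), np.float64(48.2), 157, np.float64(57.3)) [('z', np.float64(63.2), 'mid', array([794.3,  64.8]), 'dir', np.float64(85.9), 'len', np.float64(59.0), 'wid', np.float64(12.4))]
side yellow (array([567.6, -39.4]), np.float64(34.3), 86, np.float64(75.3)) [('z', np.float64(81.3), 'mid', array([ 495.5, -114.7]), 'dir', np.float64(46.3), 'len', np.float64(61.0), 'wid', np.float64(14.3))]
side green (array([564.4, -37.1]), np.float64(40.4), 266, np.float64(61.0)) [('z', np.float64(65.2), 'mid', array([460. , -42.9]), 'dir', np.float64(-176.6), 'len', np.float64(64.0), 'wid', np.float64(16.6))]
side blue (array([565.1, -33.2]), np.float64(49.3), 373, np.float64(49.4)) [('z', np.float64(52.4), 'mid', array([485.4,  34.7]), 'dir', np.float64(138.5), 'len', np.float64(69.0), 'wid', np.float64(16.4))]
side red (array([786.5, -39.5]), np.float64(48.3), 89, np.float64(55.1)) []
t 17.95 at [ 586.4 -315.9  156. ] shift [  99.8 -200.5   56.1] rv [-0.001 -0.    -0.001] gap 28.1 ff 0.0
```

View pics/top5.png

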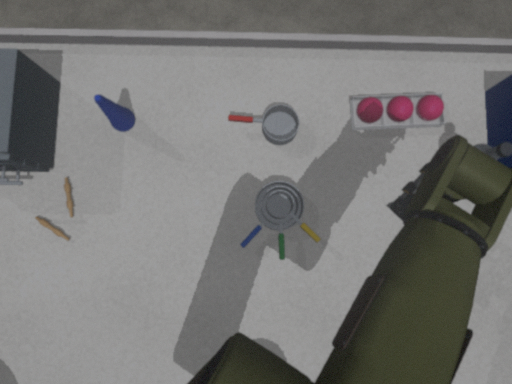

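The top view shows three concentric rims at (279,205), with handles blue (250,236), green (282,246) and yellow (310,232) fanned 44° apart. Heights are right, red is unmoved and the gripper is clear. Handing in.

```bash
python3 -c "from cell import manip; print(manip.sign_off())"
```

```text
the job is handed in; nothing more can be done
None
```

Job handed in at about 18 s: green is nested in blue and yellow in green, handles fanned about 44° apart counter-clockwise, red pan unmoved and gripper clear by the last camera check; sign-off returned no verdict.

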